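# Put the bearing press tooling back in its tray

### The arm

A 6-joint arm with a two-finger parallel gripper is mounted at the origin on the work surface. World frame = base frame: x ahead of the robot, y to its left, z up, the work surface at z = 0. Lengths are in m, angles in degrees, forces in N, time in s.
With the tool pointing down it reaches from about 0.375 to 0.9 m from the base axis. Payload 3.1 kg.
Tool frame: the origin (TCP) lies on the centre line of the jaws, within the pads' length; the fingertips stand 22 mm ahead of it and the grasp point (between the pads) lies 3 mm ahead of it; z points along the fingers, y is the line along which they close (so a half turn about z gives the same grasp; the last joint's range is limited). The gripper opens to 87 mm and grips with 3 to 60 N. Pads are 19 mm wide; open, the fingers measure 117 mm over their backs; the gripper's body (75 mm by 190 mm) begins 51 mm behind the grasp point.
Start: joints at [58.241, 30.224, 82.088, -0, 67.689, -10.227], TCP at [0.229, 0.581, 0.245] pointing down, gripper open.
Joint ranges: [-176.69, 176.69], [-43.24, 126.21], [12.49, 139.97], [-82, 262], [0, 151.66], [-163.58, 163.58]. Speed limits (degrees/s): [159.86, 159.86, 180, 180, 180, 180].

### API

Orientations are given as a 3x3 rotation matrix whose columns are the frame's x, y, z axes.
In Python, from rig import * gives the robot as it stands.
- The arm moves only by the shell command python3 -m jog 'ROWS'. ROWS is text: rows parted by semicolons, each of 7 numbers parted by spaces: the shift along the tool's x, y, z in mm, then the turn, a rotation vector about the tool's x, y, z in rad, then the finger opening in mm, from 0 to 87. In form: tx ty tz ax ay az fingers; .... A call has 1 to 12 rows; each row shifts and turns the commanded pose from where the row before left it, along the tool's axes as they then stand; what a row does not reach is not made up. A row lasts 1/8 s, in which the tool goes at most 62.5 mm and 10.7 degrees, less where a joint would pass 70% of its speed; a pose out of reach is approached as far as the arm can. A call with a gripper value outside its range is refused whole. The fingers move at their own pace and stop on an object; the grip force is fixed at half the most. Time passes only in rows, so rows that do not move let the fingers close. It gives the time, the measured TCP pose, the force, the opening and the grip force at its end, in the units of the state.
- read_state(): the state, without advancing time (a new reading comes with each control period).
- capture(name): name is "scene" or "top"; returns a dict with "color" (384x512x3 uint8, red, green, blue), "camera_matrix" (3x3 intrinsics, pixels), "distortion" ([k1, k2, p1, p2, k3] as OpenCV has them; the pictures are not rectified), "R" (3x3) and "t" (3): a world point X has camera coordinates R X + t. Camera axes: x right, y down, z forward; pixel columns grow to the right and rows downward; lengths in m; the calibration is good to about 2 mm. A picture is of the moment at which its call begins. There is no depth.
- hand_in(): hands the job in; it is judged then, once.
Trained networks look in the newest picture that a camera, given by its name, has taken for a name from the list of things; names that differ only in an ending like _2 or _b are one class to them, and where a whole thing is asked for, a point or a joint stands for the part that bears it (a point fixed in the world has none). Each returns a list of dicts, best first, with "conf" (0 to 1); they miss things now and then, are a little off and sometimes report something else, mostly with a low value. They report only what shows in the picture. A call takes as long as a camera call. They do not tell look-alikes from the thing itself.
- find_in(camera, target): "at" ([x, y, z] in m, in world coordinates, good to about 4 mm: the middle of the surface that is visible of it).
- trace(camera, target): "pixels" (384x512 bool, what is visible of it).
- place_of(camera, target): "at" ([x, y, z] in m, in world coordinates, good to about 4 mm: a listed point, or the origin of a listed thing).
The state is a dict: "time_s": time; "joint_positions": joint angles; "qvel": joint speeds; "tau": joint torques, N m; "position": TCP position; "tcp_rot": TCP orientation; "force": force on the tool from outside, world axes, zero at the start; "moment": the same for the moment, N m; "opening": opening from 0.0 (shut) to 1.0 (fully open); "grasp_force": force on a finger pad.
Only numpy, scipy, OpenCV 4.12 (cv2) and the standard library are available. Lean on these libraries where they do the work, as an engineer would, in place of code of your own. Each camera call takes 0.05 s, during which the arm holds its last target. There are 200 camera calls.

### The job

The pressing is done, so put the press tooling away in the plywood tray: stand each of the three brass press adapters, head down, in its own bin - the smallest adapter in the smallest bin, the middle one in the middle bin, the largest in the largest - and lower the round steel sleeve over the post, all standing upright and fully down. Leave the ridged brass hose fitting and the six-sided steel coupling where they are; they are not press tooling.

Things in the scene. Friction and masses are not known exactly. Their poses are not given: they have to be found in the camera images.
- adapter_small: Smallest turned brass press adapter standing on its round head: head 24 mm diameter, 14 mm thick; plain round shank, 16 mm diameter, rises 40 mm from the middle of the head (54 mm tall in all, about 110 g). Origin at the centre of its underside, z up. Take it by the shank from above, fingertips above the head. The three differ only in head diameter.
- adapter_medium: Middle-sized turned brass press adapter standing on its round head: head 42 mm diameter, 14 mm thick; plain round shank, 16 mm diameter, rises 40 mm from the middle of the head (54 mm tall in all, about 220 g). Origin at the centre of its underside, z up. Take it by the shank from above, fingertips above the head. The three differ only in head diameter.
- adapter_large: Largest turned brass press adapter standing on its round head: head 60 mm diameter, 14 mm thick; plain round shank, 16 mm diameter, rises 40 mm from the middle of the head (54 mm tall in all, about 390 g). Origin at the centre of its underside, z up. Take it by the shank from above, fingertips above the head. The three differ only in head diameter.
- support_sleeve: A plain round steel sleeve (thick tube), open at both ends, standing upright: outside diameter 46 mm, bore 34 mm, 45 mm tall, about 260 g. Origin at the centre of its underside, z up along the tube. Take it across its outside from above.
- bin_small: Smallest square open grey plastic bin, fixed in the plywood tray: 40 mm square inside, walls 2.5 mm thick and 18 mm high over its underside, floor 3 mm thick. Origin at the centre of its underside, z up, sides along x and y. Bins and post stand swap places, 84 mm between centres, 2 by 2, in a 188 mm square tray with walls lower than the bins' rims.
- bin_medium: Middle-sized square open grey plastic bin, fixed in the plywood tray: 58 mm square inside, walls 2.5 mm thick and 18 mm high over its underside, floor 3 mm thick. Origin at the centre of its underside, z up, sides along x and y. Bins and post stand swap places, 84 mm between centres, 2 by 2, in a 188 mm square tray with walls lower than the bins' rims.
- bin_large: Largest square open grey plastic bin, fixed in the plywood tray: 76 mm square inside, walls 2.5 mm thick and 18 mm high over its underside, floor 3 mm thick. Origin at the centre of its underside, z up, sides along x and y. Bins and post stand swap places, 84 mm between centres, 2 by 2, in a 188 mm square tray with walls lower than the bins' rims.
- post_stand: A 60 mm square grey base plate, 3 mm thick, with one upright round steel post in its middle, fixed in the plywood tray beside the bins: post 16 mm in diameter, its top 30 mm over the plate's underside. Origin at the centre of the plate's underside, z up; the sleeve standing over the post has its underside 3 mm above this origin.
- hose_tail: Look-alike, not press tooling: a brass hose fitting standing on a hexagonal foot 32 mm across flats and 16 mm high, with a collar and a ridged (barbed) stem, 60 mm tall. Origin at the centre of its underside.
- hex_coupling: Look-alike, not press tooling: a steel pipe coupling standing upright, six-sided outside, 44 mm across flats (51 mm over corners), with a narrow bore of about 16 mm, 42 mm tall. Origin at the centre of its underside.
Not all that is in view belongs to the job. Leave any green or red look-alike of the adapter_medium alone.

How it is judged (in metres and radians):
At the end, for the whole second after the job is handed in: Each adapter stands in the bin of its size, the sleeve over the post: centres within 13 mm, underside on the floor within 4 mm, upright within 0.12 rad, released and at rest. Hose fitting and six-sided coupling never moved over 30 mm nor knocked over (horizontal distance between adapter_small and bin_small below 0.013 m and z of adapter_small in the frame of bin_small between -0.001 and 0.007 m and angle between each of adapter_small, adapter_medium, adapter_large, support_sleeve's own z axis and vertical below 0.12 rad and linear speed of each of adapter_small, adapter_medium, adapter_large, support_sleeve below 0.02 m/s and angular speed of each of adapter_small, adapter_medium, adapter_large, support_sleeve below 0.2 rad/s and horizontal distance between adapter_medium and bin_medium below 0.013 m and z of adapter_medium in the frame of bin_medium between -0.001 and 0.007 m and horizontal distance between adapter_large and bin_large below 0.013 m and z of adapter_large in the frame of bin_large between -0.001 and 0.007 m and horizontal distance between support_sleeve and post_stand below 0.013 m and z of support_sleeve in the frame of post_stand between -0.001 and 0.007 m); the robot touches nothing.
It fails at once if the brass hose fitting is shifted by more than 30 mm or knocked over (distance of hose_tail from where it was at the start of the episode above 0.03 m or angle between hose_tail's own z axis and vertical above 0.6 rad).
It fails at once if the six-sided steel coupling is shifted by more than 30 mm or knocked over (distance of hex_coupling from where it was at the start of the episode above 0.03 m or angle between hex_coupling's own z axis and vertical above 0.6 rad).
It also fails if it takes over 112 s, if anything falls off the work surface, if the arm or the gripper's body presses on something with over 40 N, if the wrist force passes 120 N, or if a joint passes its speed limit or range.

## Working session

There is one attempt and no reset: what is moved stays moved. The work goes in short steps, Python scripts to look and compute and a shell command to move; the robot and the scene stay as the last step left them, time stands still between calls to the robot, and variables do not carry over. Pictures are saved under pics/ and viewed, at most 14 in all, crops included, and the job is handed in when it is done.

```bash
mkdir -p pics; ls; python3 - <<'E'
from rig import *
import cv2
for n in("scene","top"):
    c=capture(n); cv2.imwrite(f"pics/{n}0.png",cv2.resize(c["color"][:,:,::-1],(800,600),interpolation=cv2.INTER_CUBIC))
    print(n,c["camera_matrix"].tolist(),c["distortion"],c["R"].round(3).tolist(),c["t"].round(3))
s=read_state();print(s["time_s"],s["position"],s["tcp_rot"],s["opening"])
E
```

```text
pics
scene [[420.9061340058124, 0.0, 263.01338408443354], [0.0, 420.9061340058124, 197.0063061090994], [0.0, 0.0, 1.0]] [-0.02970757  0.          0.          0.          0.        ] [[0.794, 0.608, -0.016], [0.434, -0.584, -0.686], [-0.427, 0.538, -0.727]] [-0.288 -0.172  1.288]
top [[347.9204803842093, 0.0, 256.0800227035845], [0.0, 347.9204803842093, 187.88681678584499], [0.0, 0.0, 1.0]] [-0.05769311  0.          0.          0.          0.        ] [[-0.012, -1.0, 0.02], [-0.997, 0.011, -0.072], [0.072, -0.021, -0.997]] [-0.065  0.424  0.982]
0.1 [0.22900315 0.58086061 0.24365439] [[-9.30217255e-01  3.67007831e-01 -1.05364801e-03]
 [ 3.67009171e-01  9.30215768e-01 -1.70104281e-03]
 [ 3.55823967e-04 -1.96903785e-03 -9.99997998e-01]] 0.9998392456265972
```

View pics/scene0.png

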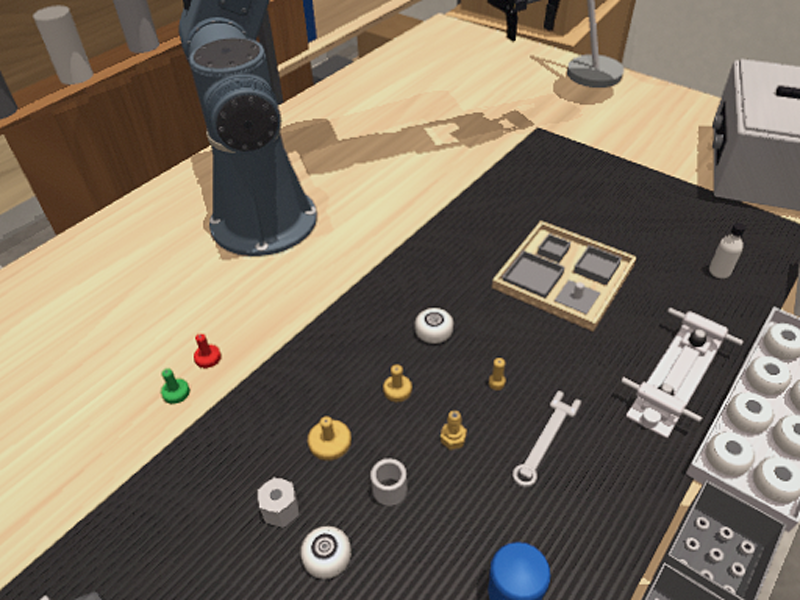

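View pics/top0.png

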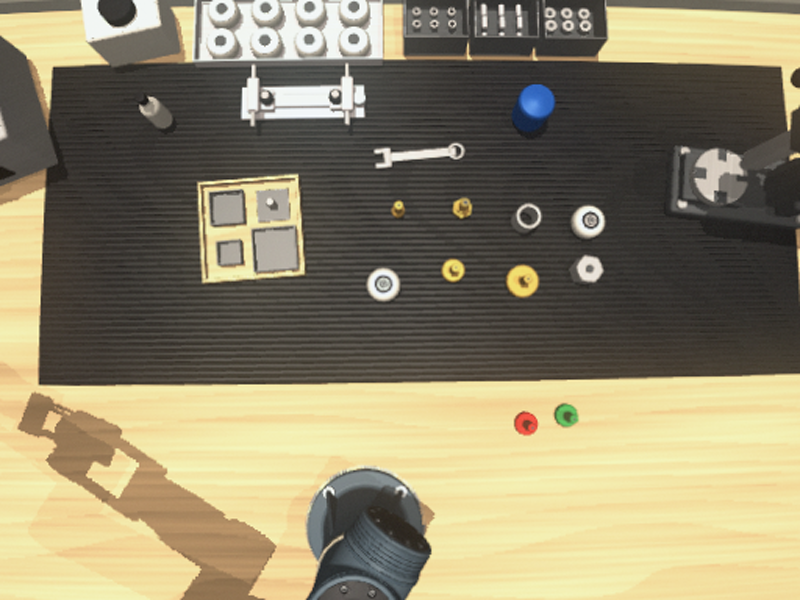

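```bash
python3 - <<'E'
from rig import *
import numpy as np
for t in "adapter_small adapter_medium adapter_large support_sleeve bin_small bin_medium bin_large post_stand hose_tail hex_coupling".split():
    for c in("top","scene"):
        print(t,c,[(np.round(d["at"],4).tolist(),round(d["conf"],2)) for d in place_of(c,t)][:4])
E
```

```text
adapter_small top [([0.5801, -0.0641, 0.007], 0.55)]
adapter_small scene [([0.5779, -0.0645, 0.0089], 0.72)]
adapter_medium top [([0.1821, -0.2936, -0.0005], 0.75), ([0.4677, -0.1653, 0.0043], 0.7)]
adapter_medium scene [([0.4651, -0.1676, 0.005], 0.83), ([0.2006, -0.3723, -0.0049], 0.73), ([0.181, -0.2987, -0.0008], 0.49)]
adapter_large top [([0.4472, -0.2957, 0.0036], 0.78)]
adapter_large scene [([0.444, -0.295, 0.006], 0.79), ([0.463, -0.4115, 0.0051], 0.15)]
support_sleeve top [([0.5582, -0.3035, 0.0056], 0.53)]
support_sleeve scene [([0.5645, -0.3031, 0.0016], 0.67)]
bin_small top [([0.4997, 0.2454, 0.0097], 0.73)]
bin_small scene [([0.5001, 0.2473, 0.0063], 0.84)]
bin_medium top [([0.5832, 0.2491, 0.016], 0.71)]
bin_medium scene [([0.5886, 0.2517, 0.0103], 0.74), ([0.4972, 0.244, 0.0064], 0.24)]
bin_large top [([0.5067, 0.1622, 0.0067], 0.62)]
bin_large scene [([0.5089, 0.1602, 0.0152], 0.97)]
post_stand top [([0.5053, 0.161, 0.0107], 0.7), ([0.5927, 0.1664, 0.0101], 0.61)]
post_stand scene [([0.5916, 0.1659, 0.0086], 0.82)]
hose_tail top [([0.5832, -0.1872, 0.0029], 0.61)]
hose_tail scene [([0.5831, -0.1879, 0.0062], 0.77)]
hex_coupling top [([0.4658, -0.4144, 0.0104], 0.84)]
hex_coupling scene [([0.4627, -0.411, 0.0066], 0.95)]
```

Scene image: the three plain brass adapters are at (498,373) small, (397,383) medium and (329,438) large, and the sleeve is at (389,481). The look-alikes are the hose fitting (454,428, hex foot and barbs), the coupling (277,502, hexagonal) and the red and green flanges (206,350; 173,386). The tray is at (565,273). The small, medium and large adapters match by head size and plain shank, and the sleeve by its round, wide bore. Next I'll fit models to both views and check with one enlarged crop.

```bash
cat > h.py <<'E'
from rig import *
import numpy as np, cv2
from scipy.optimize import least_squares
SH={"adapter_small":[(12,0,14),(8,14,54)],"adapter_medium":[(21,0,14),(8,14,54)],"adapter_large":[(30,0,14),(8,14,54)],"support_sleeve":[(23,0,45)]}
def proj(c,P):
    return cv2.projectPoints(np.array(P,float).reshape(-1,3),cv2.Rodrigues(c["R"])[0],c["t"],c["camera_matrix"],c["distortion"])[0].reshape(-1,2)
def cen(c,n,p):
    m=np.zeros((384*8,512*8),np.uint8); a=np.linspace(0,2*np.pi,60)
    for r,z0,z1 in SH[n]:
        P=[[p[0]+r/1e3*np.cos(t),p[1]+r/1e3*np.sin(t),p[2]+z/1e3] for z in(z0,z1) for t in a]
        cv2.fillConvexPoly(m,cv2.convexHull(((proj(c,P)+.5)*8).astype(np.float32)).astype(np.int32),1)
    M=cv2.moments(m,True); return np.array([M["m10"],M["m01"]])/M["m00"]/8-.5
def tri(cams,px):
    def f(p): return np.concatenate([proj(c,p)[0]-q for c,q in zip(cams,px)])
    r=least_squares(f,[.55,0,.02]); return r.x,np.abs(r.fun).max()
def locate(n,guess,cams):
    px=[]
    for k,c in cams.items():
        best=None
        for d in trace(k,n):
            M=cv2.moments(d["pixels"].astype(np.uint8),True); q=np.array([M["m10"],M["m01"]])/M["m00"]
            e=np.linalg.norm(q-cen(c,n,guess))
            if best is None or e<best[0]: best=(e,q)
        px.append(best[1])
    r=least_squares(lambda p:np.concatenate([cen(c,n,p)-q for c,q in zip(cams.values(),px)]),guess,diff_step=1e-2,x_scale=.1)
    return r.x,np.abs(r.fun).max()
E
python3 - <<'E'
from h import *
cams={k:capture(k) for k in("scene","top")}
G={"adapter_small":(.579,-.064,0.001),"adapter_medium":(.467,-.166,0.001),"adapter_large":(.445,-.295,0.001),"support_sleeve":(.561,-.303,0.001)}
for n,g in G.items():
    p,e=locate(n,g,cams); print(n,p.round(4),round(e,2))
s=cams["scene"]["color"][190:350,150:350,::-1]; t=cams["scene"]["color"][135:215,310:410,::-1]
u=cams["top"]["color"][105:190,120:205,::-1]
R=lambda a,w,h:cv2.resize(a,(w,h),interpolation=cv2.INTER_CUBIC)
cv2.imwrite("pics/crop1.png",np.hstack([R(s,500,400),np.vstack([R(t,250,200),R(u,250,200)])]))
E
```

```text
Traceback (most recent call last):
  File "h.py", line 24, in locate
    px.append(best[1])
              ~~~~^^^
TypeError: 'NoneType' object is not subscriptable
```

```bash
python3 - <<'E'
from h import *
cams={k:capture(k) for k in("scene","top")}
z=[cv2.resize(cams[k]["color"][r:r+62,c:c+94,::-1],None,fx=8 if k=="top" else 8,fy=8 if k=="top" else 8,interpolation=cv2.INTER_CUBIC)[:, :752] for k,r,c in(("scene",140,314),)]
y=cv2.resize(cams["top"]["color"][110:182,124:199,::-1],None,fx=8,fy=8,interpolation=cv2.INTER_CUBIC)
x=cv2.resize(cams["scene"]["color"][138:213,312:412,::-1],None,fx=8,fy=8,interpolation=cv2.INTER_CUBIC)
cv2.imwrite("pics/tray_top.png",y);cv2.imwrite("pics/tray_scene.png",x)
E
```

```text
(no output)
```

View pics/tray_top.png

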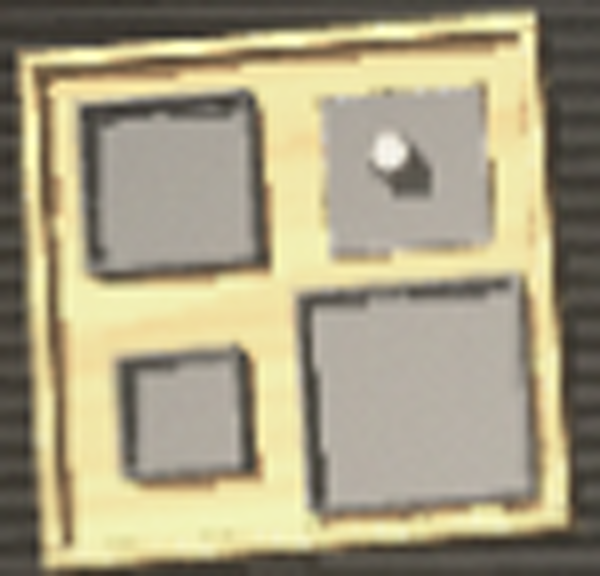

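View pics/tray_scene.png

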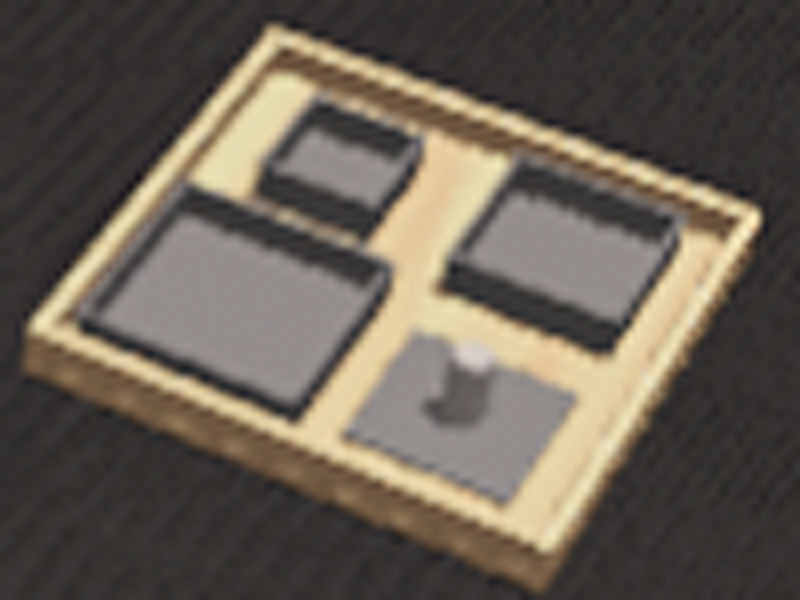

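The tray crops show the post top at top (390,150) and scene (473,354). The rims and the base plate have clear corners in both views. I'll triangulate these and retry the traces.

```bash
cat > m.py <<'E'
from h import *
cams={k:capture(k) for k in("scene","top")}
C=[cams["top"],cams["scene"]]
def full(k,q): return np.array(q,float)/8-.5+(np.array([124,110]) if k==0 else np.array([312,138]))
x,e=tri(C,[full(0,(390,150)),full(1,(473,354))]); print("post top",x.round(4),round(e,2))
# corners order x+y+, x+y-, x-y-, x-y+
Q={"plate":([(325,98),(488,88),(492,243),(330,252)],[(577,395),(508,500),(345,435),(415,333)]),
"large":([(300,292),(520,278),(538,497),(318,515)],[(392,268),(295,417),(80,320),(182,188)]),
"medium":([(82,102),(252,92),(268,268),(95,277)],[(683,220),(615,325),(450,262),(522,158)]),
"small":([(120,355),(240,346),(255,473),(130,480)],[(422,140),(370,208),(265,158),(315,98)]),
"tray":([(20,52),(535,12),(570,522),(45,565)],[(762,215),(550,550),(28,330),(275,30)])}
sg=np.array([(1,1),(1,-1),(-1,-1),(-1,1)])
for n,(a,b) in Q.items():
    def f(p):
        c,s=np.cos(p[3]),np.sin(p[3]); P=np.c_[sg@np.array([[c,s],[-s,c]])*p[4]/2+p[:2],np.full(4,p[2])]
        return np.concatenate([(proj(C[0],P)-full(0,a)).ravel(),(proj(C[1],P)-full(1,b)).ravel()])
    r=least_squares(f,[.54,.2,.02,0,.08],x_scale=.1); print(n,r.x.round(4),np.abs(r.fun).max().round(2))
G={"adapter_small":(.579,-.064,0.001),"adapter_medium":(.467,-.166,0.001),"adapter_large":(.445,-.295,0.001),"support_sleeve":(.561,-.303,0.001)}
for n,g in G.items():
    for _ in range(4):
        try: p,e=locate(n,g,cams); print(n,p.round(4),round(e,2)); break
        except TypeError: cams={k:capture(k) for k in("scene","top")}; 
    else: print(n,"miss")
s=cams["scene"]["color"][190:350,150:350,::-1]
cv2.imwrite("pics/crop1.png",cv2.resize(s,(750,600),interpolation=cv2.INTER_CUBIC))
E
python3 m.py
```

```text
post top [0.5921 0.1649 0.0415] 0.35
plate [0.5923 0.1648 0.0133 0.0614 0.0578] 0.5
large [0.5084 0.1586 0.0244 0.0792 0.0795] 0.59
medium [0.5859 0.2471 0.027  0.0702 0.0618] 1.05
small [0.5023 0.2409 0.0286 0.0668 0.0432] 0.88
tray [0.5477 0.2039 0.0244 0.0681 0.1869] 0.37
adapter_small [ 0.5783 -0.0683  0.0077] 0.28
adapter_medium [ 0.4671 -0.1683  0.0066] 0.24
adapter_large [ 0.4456 -0.2954  0.0058] 0.23
support_sleeve [ 5.583e-01 -3.015e-01 -5.000e-04] 0.28
```

View pics/crop1.png

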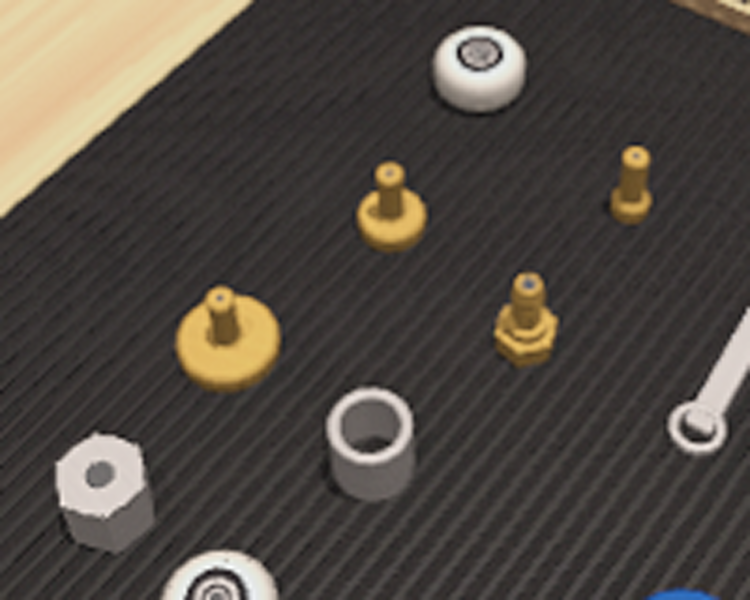

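The crop confirms it: plain round shanks on round heads small (632,185), medium (391,210) and large (228,330), and the round sleeve at (371,440). The hose fitting (527,320) has a hexagonal foot and the coupling (104,490) is six-sided, so I leave both. The mat surface is about 5 mm up and the tray bin undersides about 10 mm. First I turn the tool square and head for the small adapter.

```bash
python3 -m jog '0 0 0 0 0 -0.125 50; 0 0 0 0 0 -0.125 50; 0 0 0 0 0 -0.126 50; -25 -46 0 0 0 0 50; -25 -46 0 0 0 0 50; -25 -46 0 0 0 0 50; -25 -46 0 0 0 0 50; -25 -46 0 0 0 0 50; -25 -46 0 0 0 0 50; -25 -46 0 0 0 0 50; -25 -46 0 0 0 0 50; -25 -46 0 0 0 0 50'
python3 -c "
from rig import *
s=read_state();print(s['position'],s['tcp_rot'].round(4),s['time_s'])"
```

```text
time_s: 3.6
position: [0.4553, 0.1659, 0.2449]
tcp_rot: [[-1.0, -0.0, 0.001], [-0.0, 1.0, 0.0], [-0.001, 0.0, -1.0]]
force: [0.1, 1.0, 0.4]
opening: 0.578
grasp_force: 0.0
[0.45531023 0.1658657  0.24486721] [[-1.e+00 -0.e+00  1.e-03]
 [-0.e+00  1.e+00  2.e-04]
 [-1.e-03  2.e-04 -1.e+00]] 3.6
```

```bash
python3 -m jog '-25 -46.5 20 0 0 0 50; -25 -46.5 20 0 0 0 50; -25 -46.5 20 0 0 0 50; -25 -46.5 20 0 0 0 50; -24.5 -46.5 20 0 0 0 50; 0 0 30 0 0 0 50; 0 0 20 0 0 0 50; 0 0 0 0 0 0 50; 0 0 0 0 0 0 50'
python3 - <<'E'
from h import *
c=capture("scene"); cv2.imwrite("pics/a.png",cv2.resize(c["color"][130:280,230:430,::-1],(800,600),interpolation=cv2.INTER_CUBIC))
E
```

```text
time_s: 4.72
position: [0.5796, -0.0651, 0.0953]
tcp_rot: [[-1.0, -0.0, 0.001], [-0.0, 1.0, -0.0], [-0.001, -0.0, -1.0]]
force: [-0.6, 0.3, -0.2]
opening: 0.575
grasp_force: 0.0
```

View pics/a.png

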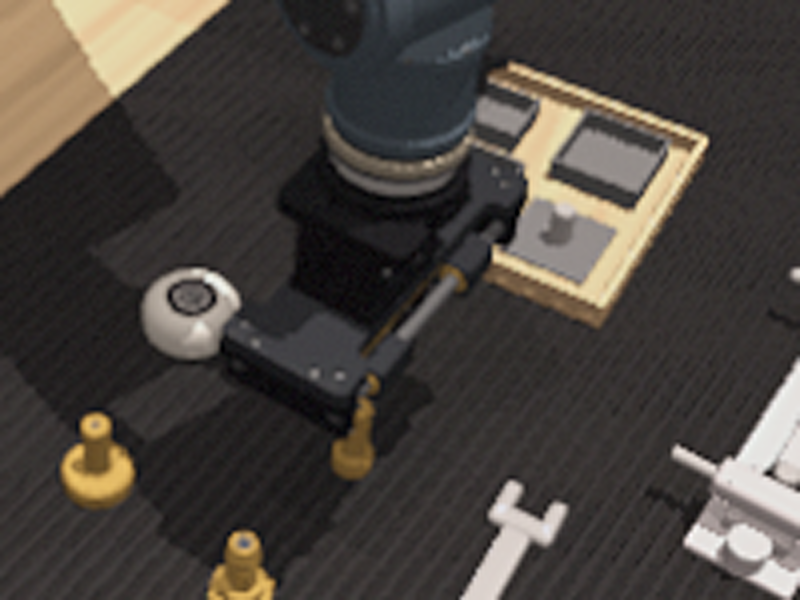

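The gripper is over the small adapter (353,450 in the crop) and looks aligned. I'll descend and close.

```bash
python3 -m jog '0 0 25 0 0 0 50; 0 0 20 0 0 0 50; 0 0 0 0 0 0 50; 0 0 0 0 0 0 0; 0 0 0 0 0 0 0; 0 0 0 0 0 0 0; 0 0 0 0 0 0 0; 0 0 0 0 0 0 0; 0 0 0 0 0 0 0; 0 0 0 0 0 0 0'
```

```text
time_s: 6.02
position: [0.5792, -0.0652, 0.0498]
tcp_rot: [[-1.0, -0.0, 0.0], [-0.0, 1.0, -0.0], [-0.0, -0.0, -1.0]]
force: [0.1, -1.5, 3.0]
opening: 0.173
grasp_force: 30.0
```

```bash
python3 -m jog '0 0 -30 0 0 0 0; 0 0 -40 0 0 0 0; 12.6 51.3 0 0 0 0 0; 12.6 51.3 0 0 0 0 0; 12.6 51.3 0 0 0 0 0; 12.6 51.3 0 0 0 0 0; 12.6 51.3 0 0 0 0 0; 12.6 51.3 0 0 0 0 0; 0 0 0 0 0 0 0; 0 0 15 0 0 0 0; 0 0 10 0 0 0 0; 0 0 0 0 0 0 0'
python3 - <<'E'
from h import *
c=capture("scene"); cv2.imwrite("pics/b.png",cv2.resize(c["color"][90:240,270:470,::-1],(800,600),interpolation=cv2.INTER_CUBIC))
E
```

```text
time_s: 7.52
position: [0.5027, 0.2412, 0.093]
tcp_rot: [[-1.0, 0.002, -0.003], [0.002, 1.0, -0.001], [0.003, -0.001, -1.0]]
force: [-0.3, -0.2, 0.1]
opening: 0.173
grasp_force: 30.0
```

View pics/b.png

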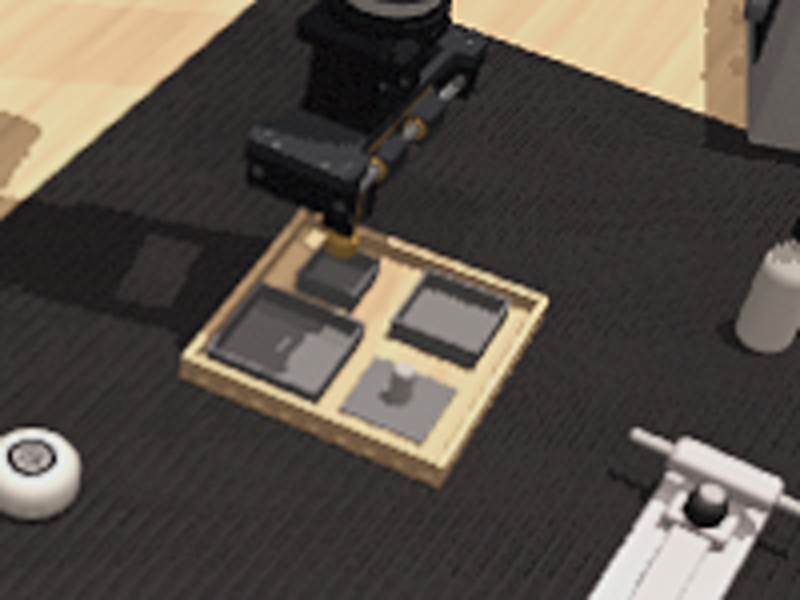

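Head at (343,243) above the bin (340,270), consistent with being about 35 mm high. Lowering.

```bash
python3 -m jog '0 0 15 0 0 0 0; 0 0 15 0 0 0 0; 0 0 0 0 0 0 0; 0 0 0 0 0 0 0'; python3 -m jog '0 0 2 0 0 0 0; 0 0 0 0 0 0 0;0 0 0 0 0 0 0'
```

```text
time_s: 8.07
position: [0.5033, 0.2428, 0.0643]
tcp_rot: [[-1.0, -0.0, -0.0], [-0.0, 1.0, -0.0], [0.0, -0.0, -1.0]]
force: [-0.7, 0.8, -1.3]
opening: 0.179
grasp_force: 30.0
time_s: 8.45
position: [0.5034, 0.2428, 0.0628]
tcp_rot: [[-1.0, -0.0, 0.0], [-0.0, 1.0, 0.0], [-0.0, 0.0, -1.0]]
force: [0.7, -0.2, -0.5]
opening: 0.172
grasp_force: 30.0
```

```bash
python3 -m jog '0 0 2 0 0 0 0; 0 0 0 0 0 0 0;0 0 0 0 0 0 0'; python3 -m jog '0 0 2 0 0 0 0; 0 0 0 0 0 0 0;0 0 0 0 0 0 0'
```

```text
time_s: 8.82
position: [0.5033, 0.2427, 0.0605]
tcp_rot: [[-1.0, -0.0, -0.0], [-0.0, 1.0, -0.0], [0.0, -0.0, -1.0]]
force: [-0.2, 0.3, -1.6]
opening: 0.173
grasp_force: 30.0
time_s: 9.2
position: [0.5035, 0.2427, 0.0588]
tcp_rot: [[-1.0, -0.0, 0.0], [-0.0, 1.0, 0.0], [-0.0, 0.0, -1.0]]
force: [0.5, 0.2, 2.8]
opening: 0.173
grasp_force: 30.0
```

```bash
python3 -m jog '0 0 1 0 0 0 0; 0 0 0 0 0 0 0;0 0 0 0 0 0 0'; python3 -m jog '0 0 1 0 0 0 0; 0 0 0 0 0 0 0;0 0 0 0 0 0 0'
```

```text
time_s: 9.57
position: [0.5036, 0.2428, 0.0587]
tcp_rot: [[-1.0, -0.0, 0.001], [-0.0, 1.0, 0.0], [-0.001, 0.0, -1.0]]
force: [-1.6, 0.1, 9.3]
opening: 0.172
grasp_force: 30.0
time_s: 9.95
position: [0.5036, 0.2428, 0.0587]
tcp_rot: [[-1.0, -0.0, 0.001], [-0.0, 1.0, 0.0], [-0.001, 0.0, -1.0]]
force: [-2.2, -1.9, 16.0]
opening: 0.173
grasp_force: 30.0
```

Contact. Release, lift, and go to the medium adapter.

```bash
python3 -m jog '0 0 -1.5 0 0 0 0; 0 0 0 0 0 0 36; 0 0 0 0 0 0 36; 0 0 0 0 0 0 36; 0 0 -40 0 0 0 36; 0 0 -45 0 0 0 36; 4.5 -51.4 0 0 0 0 50; 4.5 -51.4 0 0 0 0 50; 4.5 -51.4 0 0 0 0 50; 4.5 -51.4 0 0 0 0 50; 4.5 -51.4 0 0 0 0 50;  4.5 -51.4 0 0 0 0 50'; python3 -m jog '4.5 -51.4 0 0 0 0 50; 4.8 -51.2 0 0 0 0 50; 0 0 0 0 0 0 50; 0 0 25 0 0 0 50;0 0 20 0 0 0 50; 0 0 0 0 0 0 50; 0 0 0 0 0 0 50'
python3 - <<'E'
from h import *
cams={k:capture(k) for k in("scene","top")}
try: print(locate("adapter_small",(.503,.243,.013),cams))
except Exception as e: print(e)
for k in cams: print([(d["at"],d["conf"]) for d in place_of(k,"adapter_small")])
c=cams["scene"]; cv2.imwrite("pics/c.png",np.hstack([cv2.resize(c["color"][s,t,::-1],(400,400),interpolation=cv2.INTER_CUBIC) for s,t in((slice(130,230),slice(310,410)),(slice(180,280),slice(200,300)))]))
E
```

```text
time_s: 11.45
position: [0.4761, -0.0673, 0.1429]
tcp_rot: [[-1.0, -0.0, 0.0], [-0.0, 1.0, 0.0], [-0.0, 0.0, -1.0]]
force: [0.1, 1.2, -0.6]
opening: 0.573
grasp_force: 0.0
time_s: 12.32
position: [0.4673, -0.1677, 0.0984]
tcp_rot: [[-1.0, -0.001, 0.0], [-0.001, 1.0, 0.0], [-0.0, 0.0, -1.0]]
force: [-0.6, 0.5, 0.8]
opening: 0.574
grasp_force: 0.0
'NoneType' object is not subscriptable
[([0.5006, 0.2434, 0.0167], 0.52)]
[]
```

View pics/c.png

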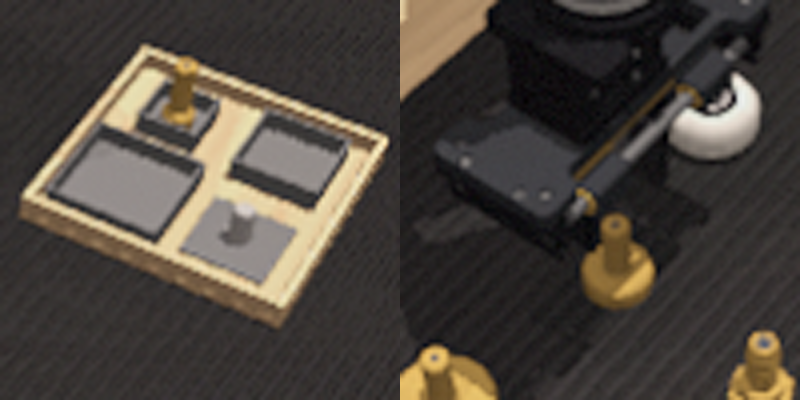

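```bash
python3 - <<'E'
from h import *
c=capture("scene")
print(proj(c,[[.467,-.168,.059],[.467,-.168,.006],[.467,-.168,.0754],[.467,-.168,.15]]), "seen top (253.6,236)")
p=proj(c,[[.579,-.066,.059],[.579,-.066,.145]]);print(p)
E
```

```text
[[253.7968546  235.86181753]
 [254.51176667 249.74180398]
 [253.56387072 231.3353849 ]
 [252.42589317 209.20500546]] seen top (253.6,236)
[[319.82139105 230.7610388 ]
 [323.13881831 205.52537756]]
```

The adapter's projected top matches the picture, so the small adapter is seated and upright and the medium position is confirmed. Descend and grasp.

```bash
python3 -m jog '0 0 25 0 0 0 50; 0 0 23 0 0 0 50; 0 0 0 0 0 0 50; 0 0 0 0 0 0 0; 0 0 0 0 0 0 0; 0 0 0 0 0 0 0; 0 0 0 0 0 0 0; 0 0 0 0 0 0 0; 0 0 0 0 0 0 0'
```

```text
time_s: 13.8
position: [0.4672, -0.1682, 0.0504]
tcp_rot: [[-1.0, -0.0, 0.0], [-0.0, 1.0, -0.0], [-0.0, -0.0, -1.0]]
force: [-0.4, 0.7, 5.2]
opening: 0.178
grasp_force: 30.0
```

```bash
python3 -m jog '0 0 -30 0 0 0 0; 0 0 -40 0 0 0 0; -13.3 46.2 0 0 0 0 0; -13.3 46.2 0 0 0 0 0; -13.3 46.2 0 0 0 0 0; -13.3 46.2 0 0 0 0 0; -13.3 46.2 0 0 0 0 0; -13.3 46.2 0 0 0 0 0; -13.3 46.2 0 0 0 0 0; -13.3 46.2 0 0 0 0 0; -13 46.4 0 0 0 0 0; 0 0 0 0 0 0 0'; python3 -m jog '0 0 20 0 0 0 0; 0 0 20 0 0 0 0; 0 0 15 0 0 0 0; 0 0 2 0 0 0 0; 0 0 0 0 0 0 0; 0 0 0 0 0 0 0'
```

```text
time_s: 15.3
position: [0.5867, 0.251, 0.1192]
tcp_rot: [[-1.0, -0.005, 0.001], [-0.005, 1.0, 0.001], [-0.001, 0.001, -1.0]]
force: [0.7, 0.1, -1.8]
opening: 0.176
grasp_force: 30.0
time_s: 16.05
position: [0.5871, 0.2478, 0.0638]
tcp_rot: [[-1.0, -0.0, 0.002], [-0.0, 1.0, 0.0], [-0.002, 0.0, -1.0]]
force: [0.8, -0.7, -2.3]
opening: 0.171
grasp_force: 30.0
```

```bash
python3 -m jog '0 0 3 0 0 0 0; 0 0 0 0 0 0 0;0 0 0 0 0 0 0'; python3 -m jog '0 0 1.5 0 0 0 0; 0 0 0 0 0 0 0;0 0 0 0 0 0 0';  python3 -m jog '0 0 1 0 0 0 0; 0 0 0 0 0 0 0;0 0 0 0 0 0 0'
```

```text
time_s: 16.42
position: [0.5864, 0.2478, 0.0601]
tcp_rot: [[-1.0, -0.0, 0.0], [-0.0, 1.0, -0.0], [-0.0, -0.0, -1.0]]
force: [0.3, 0.1, -1.8]
opening: 0.174
grasp_force: 30.0
time_s: 16.8
position: [0.5866, 0.2478, 0.0594]
tcp_rot: [[-1.0, -0.0, 0.001], [-0.0, 1.0, 0.0], [-0.001, 0.0, -1.0]]
force: [-1.5, -0.7, 5.5]
opening: 0.174
grasp_force: 30.0
time_s: 17.18
position: [0.5867, 0.2479, 0.0594]
tcp_rot: [[-1.0, -0.0, 0.001], [-0.0, 1.0, 0.0], [-0.001, 0.0, -1.0]]
force: [-3.6, -1.1, 10.5]
opening: 0.17
grasp_force: 30.0
```

```bash
python3 -m jog '0 0 -1 0 0 0 0; 0 0 0 0 0 0 36; 0 0 0 0 0 0 36; 0 0 0 0 0 0 36; 0 0 -40 0 0 0 36; 0 0 -45 0 0 0 36; 12.8 -49.4 0 0 0 0 50; 12.8 -49.4 0 0 0 0 50; 12.8 -49.4 0 0 0 0 50; 12.8 -49.4 0 0 0 0 50; 12.8 -49.4 0 0 0 0 50;  12.8 -49.4 0 0 0 0 50'; python3 -m jog '12.8 -49.4 0 0 0 0 50; 12.8 -49.4 0 0 0 0 50; 12.8 -49.4 0 0 0 0 50; 12.8 -49.4 0 0 0 0 50; 13 -49 0 0 0 0 50; 0 0 0 0 0 0 50; 0 0 25 0 0 0 50; 0 0 20 0 0 0 50; 0 0 0 0 0 0 50; 0 0 0 0 0 0 50'
python3 - <<'E'
from h import *
cams={k:capture(k) for k in("scene","top")}
for n in("adapter_small","adapter_medium"):
  for k in cams: print(n,[(np.round(d["at"],3).tolist(),round(d["conf"],2)) for d in place_of(k,n)])
c=cams["scene"]; cv2.imwrite("pics/d.png",np.hstack([cv2.resize(c["color"][s,t,::-1],(400,400),interpolation=cv2.INTER_CUBIC) for s,t in((slice(130,230),slice(310,410)),(slice(220,320),slice(160,260)))]))
E
```

```text
time_s: 18.68
position: [0.5094, -0.0503, 0.1435]
tcp_rot: [[-1.0, -0.0, 0.001], [-0.0, 1.0, -0.0], [-0.001, -0.0, -1.0]]
force: [0.4, 0.3, -0.2]
opening: 0.573
grasp_force: 0.0
time_s: 19.92
position: [0.4459, -0.2948, 0.0989]
tcp_rot: [[-1.0, -0.001, 0.0], [-0.001, 1.0, -0.0], [-0.0, -0.0, -1.0]]
force: [1.0, -0.3, 0.2]
opening: 0.578
grasp_force: 0.0
adapter_small [([0.589, 0.166, 0.008], 0.61), ([0.499, 0.244, 0.015], 0.44)]
adapter_small [([0.503, 0.242, 0.012], 0.45)]
adapter_medium [([0.581, 0.248, 0.016], 0.75), ([0.197, -0.37, -0.003], 0.6), ([0.183, -0.298, -0.002], 0.56), ([0.586, 0.251, 0.009], 0.28)]
adapter_medium [([0.183, -0.292, 0.001], 0.55), ([0.586, 0.246, 0.014], 0.54)]
```

View pics/d.png

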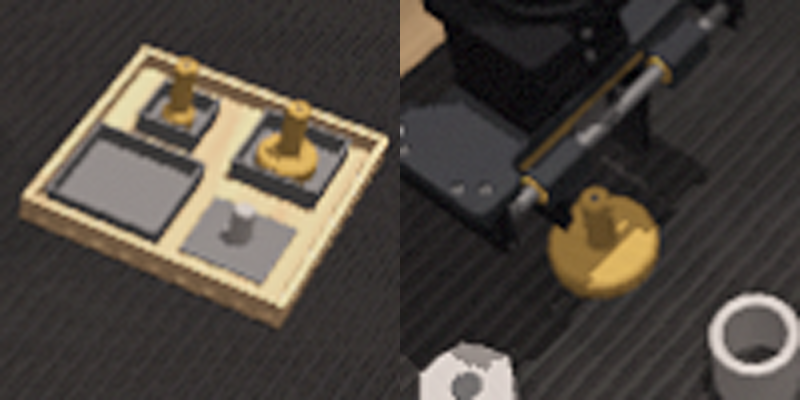

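Both adapters stand upright in their bins (small at 180,115; medium at 290,150). The large one is under the gripper (605,235). Grasp.

```bash
python3 -m jog '0 0 25 0 0 0 50; 0 0 23 0 0 0 50; 0 0 0 0 0 0 50; 0 0 0 0 0 0 0; 0 0 0 0 0 0 0; 0 0 0 0 0 0 0; 0 0 0 0 0 0 0; 0 0 0 0 0 0 0; 0 0 0 0 0 0 0'
```

```text
time_s: 21.35
position: [0.4457, -0.2955, 0.0509]
tcp_rot: [[-1.0, -0.0, 0.0], [-0.0, 1.0, -0.001], [-0.0, -0.001, -1.0]]
force: [-2.4, -0.4, 3.3]
opening: 0.17
grasp_force: 30.0
```

```bash
python3 -m jog '0 0 -30 0 0 0 0; 0 0 -40 0 0 0 0; -7 50.5 0 0 0 0 0; -7 50.5 0 0 0 0 0; -7 50.5 0 0 0 0 0; -7 50.5 0 0 0 0 0; -7 50.5 0 0 0 0 0; -7 50.5 0 0 0 0 0; -7 50.5 0 0 0 0 0; -7 50.5 0 0 0 0 0; -7 50.5 0 0 0 0 0; 0 0 0 0 0 0 0'; python3 -m jog '0 0 0 0 0 0 0; 0 0 20 0 0 0 0; 0 0 20 0 0 0 0; 0 0 15 0 0 0 0; 0 0 2 0 0 0 0; 0 0 0 0 0 0 0; 0 0 0 0 0 0 0'
```

```text
time_s: 22.85
position: [0.5078, 0.1626, 0.1197]
tcp_rot: [[-1.0, -0.006, -0.001], [-0.006, 1.0, 0.001], [0.001, 0.001, -1.0]]
force: [0.1, -1.2, -4.2]
opening: 0.177
grasp_force: 30.0
time_s: 23.72
position: [0.509, 0.1592, 0.0642]
tcp_rot: [[-1.0, -0.0, 0.001], [-0.0, 1.0, 0.0], [-0.001, 0.0, -1.0]]
force: [0.5, 0.2, -4.1]
opening: 0.173
grasp_force: 30.0
```

```bash
python3 -m jog '0 0 3 0 0 0 0; 0 0 0 0 0 0 0;0 0 0 0 0 0 0'; python3 -m jog '0 0 1.5 0 0 0 0; 0 0 0 0 0 0 0;0 0 0 0 0 0 0';  python3 -m jog '0 0 1 0 0 0 0; 0 0 0 0 0 0 0;0 0 0 0 0 0 0'
```

```text
time_s: 24.1
position: [0.5085, 0.1593, 0.0606]
tcp_rot: [[-1.0, -0.0, 0.0], [-0.0, 1.0, 0.0], [-0.0, 0.0, -1.0]]
force: [0.3, -0.0, -4.4]
opening: 0.173
grasp_force: 30.0
time_s: 24.48
position: [0.5086, 0.1594, 0.0599]
tcp_rot: [[-1.0, -0.0, 0.001], [-0.0, 1.0, 0.0], [-0.001, 0.0, -1.0]]
force: [-1.1, 0.4, 6.5]
opening: 0.176
grasp_force: 30.0
time_s: 24.85
position: [0.5086, 0.1594, 0.0598]
tcp_rot: [[-1.0, -0.0, 0.001], [-0.0, 1.0, 0.0], [-0.001, 0.0, -1.0]]
force: [-3.0, 0.0, 13.2]
opening: 0.174
grasp_force: 30.0
```

```bash
python3 -m jog '0 0 -1 0 0 0 0; 0 0 0 0 0 0 36; 0 0 0 0 0 0 36; 0 0 0 0 0 0 36; 0 0 -40 0 0 0 36; 0 0 -45 0 0 0 36; -5.7 -51.3 0 0 0 0 66; -5.7 -51.3 0 0 0 0 66; -5.7 -51.3 0 0 0 0 66; -5.7 -51.3 0 0 0 0 66; -5.7 -51.3 0 0 0 0 66; -5.7 -51.3 0 0 0 0 66'; python3 -m jog '-5.7 -51.3 0 0 0 0 66; -5.7 -51.3 0 0 0 0 66; -5.4 -51.6 0 0 0 0 66; 0 0 0 0 0 0 66; 0 0 25 0 0 0 66; 0 0 20 0 0 0 66; 0 0 0 0 0 0 66; 0 0 0 0 0 0 66'
python3 - <<'E'
from h import *
cams={k:capture(k) for k in("scene","top")}
c=cams["scene"]; cv2.imwrite("pics/e.png",np.hstack([cv2.resize(c["color"][s,t,::-1],(400,400),interpolation=cv2.INTER_CUBIC) for s,t in((slice(130,230),slice(310,410)),(slice(250,350),slice(200,300)))]))
E
```

```text
time_s: 26.35
position: [0.5427, -0.1504, 0.1438]
tcp_rot: [[-1.0, 0.0, -0.0], [0.0, 1.0, 0.0], [0.0, 0.0, -1.0]]
force: [0.9, 0.5, 0.7]
opening: 0.755
grasp_force: 0.0
time_s: 27.35
position: [0.5598, -0.3022, 0.0995]
tcp_rot: [[-1.0, -0.001, 0.0], [-0.001, 1.0, -0.0], [-0.0, -0.0, -1.0]]
force: [-0.5, 0.8, 0.3]
opening: 0.76
grasp_force: 0.0
```

View pics/e.png

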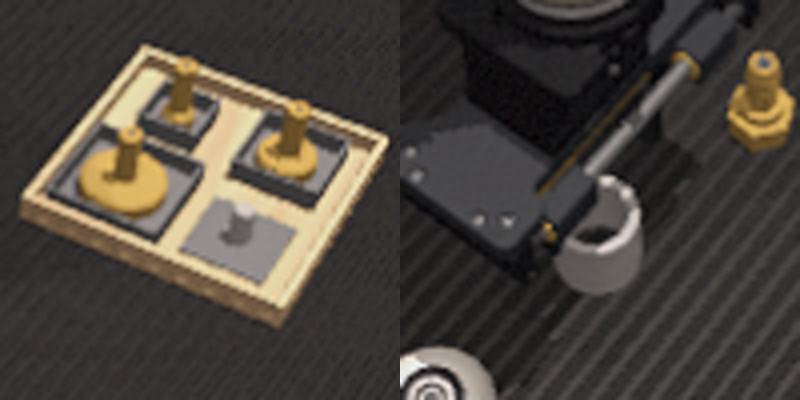

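All three adapters are in. The sleeve (600,240) sits under the gripper, clear of the hose fitting (762,100). Grasp it.

```bash
python3 -m jog '0 0 25 0 0 0 66; 0 0 25 0 0 0 66; 0 0 2 0 0 0 66; 0 0 0 0 0 0 66; 0 0 0 0 0 0 0; 0 0 0 0 0 0 0; 0 0 0 0 0 0 0; 0 0 0 0 0 0 0; 0 0 0 0 0 0 0'
```

```text
time_s: 28.58
position: [0.5598, -0.3029, 0.0477]
tcp_rot: [[-1.0, -0.0, 0.001], [-0.0, 1.0, -0.001], [-0.001, -0.001, -1.0]]
force: [0.1, 0.6, 6.3]
opening: 0.523
grasp_force: 30.0
```

```bash
python3 -m jog '0 0 -30 0 0 0 0; 0 0 -40 0 0 0 0; -3.6 52 0 0 0 0 0; -3.6 52 0 0 0 0 0; -3.6 52 0 0 0 0 0; -3.6 52 0 0 0 0 0; -3.6 52 0 0 0 0 0; -3.6 52 0 0 0 0 0; -3.6 52 0 0 0 0 0; -3.6 52 0 0 0 0 0; -3.6 52 0 0 0 0 0; 0 0 0 0 0 0 0'; python3 -m jog '0 0 0 0 0 0 0; 0 0 20 0 0 0 0; 0 0 0 0 0 0 0; 0 0 0 0 0 0 0'
python3 - <<'E'
from h import *
cams={k:capture(k) for k in("scene","top")}
g=read_state()["position"]; print(g, g[2]-.043)
try: print(locate("support_sleeve",(.592,.165,g[2]-.043),cams))
except Exception as e: print(e)
c=cams["scene"]; cv2.imwrite("pics/f.png",cv2.resize(c["color"][130:230,310:410,::-1],(600,600),interpolation=cv2.INTER_CUBIC))
E
```

```text
time_s: 30.08
position: [0.5908, 0.1691, 0.116]
tcp_rot: [[-1.0, -0.005, -0.001], [-0.005, 1.0, 0.001], [0.001, 0.001, -1.0]]
force: [-0.4, -0.4, -3.4]
opening: 0.523
grasp_force: 30.0
time_s: 30.58
position: [0.592, 0.1641, 0.0971]
tcp_rot: [[-1.0, 0.001, -0.0], [0.001, 1.0, -0.0], [0.0, -0.0, -1.0]]
force: [-0.7, 0.9, -3.4]
opening: 0.518
grasp_force: 30.0
[0.59238694 0.16458224 0.09766534] 0.05466534450286761
'NoneType' object is not subscriptable
```

View pics/f.png

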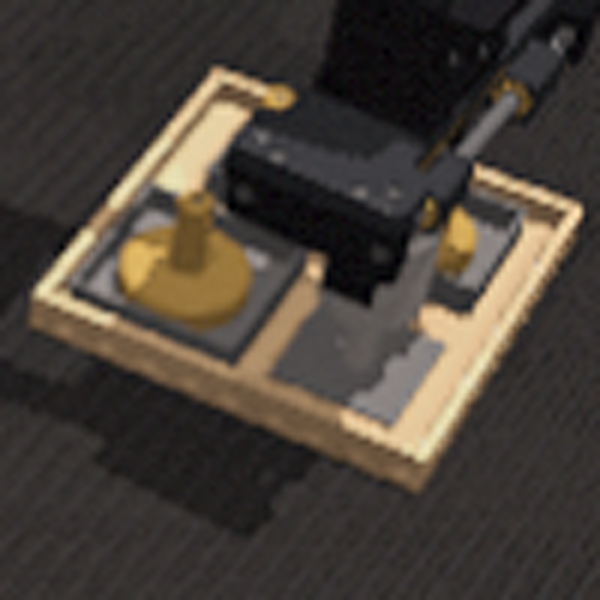

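The sleeve hangs over the post (about 395,310). I'll lower it with force checks.

```bash
python3 -m jog '0 0 6 0 0 0 0; 0 0 6 0 0 0 0; 0 0 4 0 0 0 0; 0 0 4 0 0 0 0; 0 0 0 0 0 0 0'; python3 -m jog '0 0 6 0 0 0 0; 0 0 6 0 0 0 0; 0 0 4 0 0 0 0; 0 0 2 0 0 0 0; 0 0 0 0 0 0 0;0 0 0 0 0 0 0'
```

```text
time_s: 31.35
position: [0.5915, 0.1653, 0.0765]
tcp_rot: [[-1.0, -0.0, -0.001], [-0.0, 1.0, -0.0], [0.001, -0.0, -1.0]]
force: [-0.3, 0.9, -2.3]
opening: 0.52
grasp_force: 30.0
time_s: 32.1
position: [0.592, 0.1653, 0.0592]
tcp_rot: [[-1.0, -0.0, 0.0], [-0.0, 1.0, 0.0], [-0.0, 0.0, -1.0]]
force: [-1.3, -0.2, -3.0]
opening: 0.519
grasp_force: 30.0
```

```bash
python3 -m jog '0 0 1.5 0 0 0 0; 0 0 0 0 0 0 0;0 0 0 0 0 0 0'; python3 -m jog '0 0 1.5 0 0 0 0; 0 0 0 0 0 0 0;0 0 0 0 0 0 0';  python3 -m jog '0 0 1 0 0 0 0; 0 0 0 0 0 0 0;0 0 0 0 0 0 0'
```

```text
time_s: 32.48
position: [0.5919, 0.1653, 0.0576]
tcp_rot: [[-1.0, -0.0, 0.0], [-0.0, 1.0, -0.0], [-0.0, -0.0, -1.0]]
force: [-0.2, 0.3, -4.0]
opening: 0.52
grasp_force: 30.0
time_s: 32.85
position: [0.592, 0.1653, 0.0567]
tcp_rot: [[-1.0, -0.0, 0.001], [-0.0, 1.0, 0.0], [-0.001, 0.0, -1.0]]
force: [-1.2, 0.3, 4.4]
opening: 0.52
grasp_force: 30.0
time_s: 33.22
position: [0.592, 0.1653, 0.0567]
tcp_rot: [[-1.0, -0.0, 0.001], [-0.0, 1.0, -0.0], [-0.001, -0.0, -1.0]]
force: [-3.1, -0.5, 10.2]
opening: 0.517
grasp_force: 30.0
```

Contact is at exactly the expected height (0.0567). Release to 60 mm, lift and back off.

```bash
python3 -m jog '0 0 -1 0 0 0 0; 0 0 0 0 0 0 60; 0 0 0 0 0 0 60; 0 0 0 0 0 0 60; 0 0 -40 0 0 0 60; 0 0 -50 0 0 0 60; 0 -50 -30 0 0 0 60; 0 -50 0 0 0 0 60; 0 -50 0 0 0 0 60; 0 -50 0 0 0 0 60; 0 0 0 0 0 0 60; 0 0 0 0 0 0 60'
python3 - <<'E'
from h import *
cams={k:capture(k) for k in("scene","top")}
for n,g in {"adapter_small":(.503,.243,.013),"adapter_medium":(.587,.248,.013),"adapter_large":(.5085,.159,.013),"support_sleeve":(.592,.165,.013)}.items():
    try: p,e=locate(n,g,cams); print(n,p.round(4),round(e,2))
    except Exception as e: print(n,"miss",[np.round(d["at"],3) for k in cams for d in place_of(k,n)])
for n in("hose_tail","hex_coupling"): print(n,[np.round(d["at"],3) for k in cams for d in place_of(k,n)])
x=cv2.resize(cams["scene"]["color"][138:213,312:412,::-1],(480,360),interpolation=cv2.INTER_CUBIC)
y=cv2.resize(cams["top"]["color"][108:184,124:200,::-1],(320,360),interpolation=cv2.INTER_CUBIC)
cv2.imwrite("pics/g.png",np.hstack([x,y]))
E
```

```text
time_s: 34.72
position: [0.5916, -0.0344, 0.1757]
tcp_rot: [[-1.0, 0.001, -0.001], [0.001, 1.0, 0.001], [0.001, 0.001, -1.0]]
force: [-0.0, 0.2, 0.3]
opening: 0.692
grasp_force: 0.0
adapter_small miss []
adapter_medium [ 0.4356 -0.0638  0.1301] 111.64
adapter_large miss [array([ 0.461, -0.412,  0.007])]
support_sleeve miss [array([0.596, 0.166, 0.013])]
hose_tail [array([ 0.583, -0.189,  0.005]), array([0.582, 0.249, 0.017]), array([ 0.583, -0.188,  0.003])]
hex_coupling [array([ 0.47 , -0.409,  0.006])]
```

View pics/g.png

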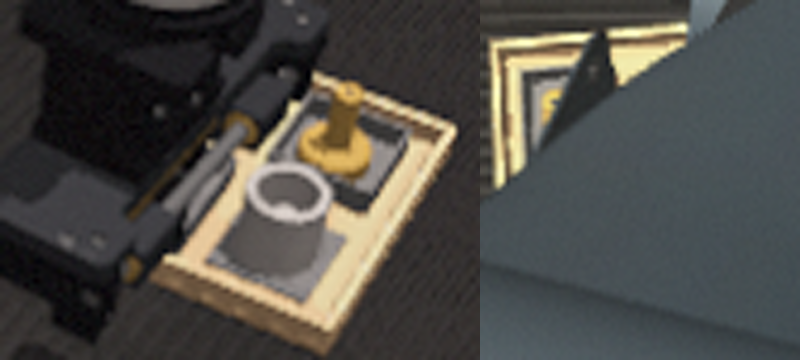

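The sleeve is upright over the post (285,215), but the arm hides the rest. I'll move aside for a final check.

```bash
python3 -m jog '0 -50 0 0 0 0 60; 0 -50 0 0 0 0 60; 0 -50 0 0 0 0 60; 0 -50 0 0 0 0 60; 0 0 0 0 0 0 60; 0 0 0 0 0 0 60'
python3 - <<'E'
from h import *
cams={k:capture(k) for k in("scene","top")}
for n,g in {"adapter_small":(.503,.243,.013),"adapter_medium":(.587,.248,.013),"adapter_large":(.5085,.159,.013),"support_sleeve":(.592,.165,.013)}.items():
    try: p,e=locate(n,g,cams); print(n,p.round(4),round(e,2))
    except Exception as e: print(n,"miss",[np.round(d["at"],3) for k in cams for d in place_of(k,n)])
x=cv2.resize(cams["scene"]["color"][138:213,312:412,::-1],(480,360),interpolation=cv2.INTER_CUBIC)
y=cv2.resize(cams["top"]["color"][108:184,124:200,::-1],(320,360),interpolation=cv2.INTER_CUBIC)
cv2.imwrite("pics/i.png",np.hstack([x,y]))
E
```

```text
time_s: 36.38
position: [0.5914, -0.2344, 0.1758]
tcp_rot: [[-1.0, 0.001, -0.001], [0.001, 1.0, 0.001], [0.001, 0.001, -1.0]]
force: [0.2, 0.5, 0.3]
opening: 0.691
grasp_force: 0.0
adapter_small miss []
adapter_medium miss [array([ 0.18 , -0.301, -0.002]), array([0.583, 0.248, 0.014]), array([ 0.197, -0.373, -0.004])]
adapter_large miss [array([0.506, 0.159, 0.016])]
support_sleeve miss [array([0.592, 0.164, 0.012])]
```

View pics/i.png

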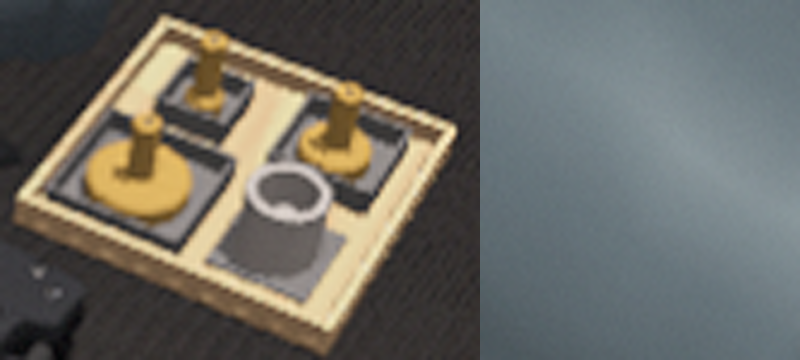

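The scene view shows all four parts upright and seated (small 208,75; medium 338,135; large 140,170; sleeve 285,215). Every lowering touched down at the expected height. Handing in.

```bash
python3 -c "
from rig import *
print(hand_in())"
```

```text
the job is handed in; nothing more can be done
None
```

I handed the job in at about 36 s: each adapter stands head down in its own bin and the sleeve is down over the post, all upright in the last scene picture; the hose fitting and coupling were not touched, and no verdict came back.

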